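# Load the charging rack, hang the terminal cover, start it

## Task

First swing the isolator lever right over, away from you, to make the charger dead. Then put every battery pack into a bay of its own in the charging rack, pressing each down past the sprung latch until it is fully home and the latch has snapped shut over it, and hang the aluminium cover on the power unit: hook its lip over the rail atop the sloping board and swing it down to lie flat on the board. When all are in place, and not before, swing the isolator right back towards you and then press the start button fully down, leaving everything else on the counter where it is.

Things in the scene. Friction and masses are not known exactly. Their poses are not given: they have to be found in the camera images.
- packA_mid (a point): centre of a black battery pack lying flat (2 to 4 present; None if absent): body 84 (x) x 46 (y) x 20 mm, on it a central grip ridge 50 (x) x 14 (y) x 24 mm high, 44 mm tall in all; this point is 22 mm above the underside, 2 mm above the deck beside the ridge. 0.16 kg. x along the ridge, z up; same either way round. Pinch the ridge from above
- packB_mid (a point): centre of a black battery pack lying flat (2 to 4 present; None if absent): body 84 (x) x 46 (y) x 20 mm, on it a central grip ridge 50 (x) x 14 (y) x 24 mm high, 44 mm tall in all; this point is 22 mm above the underside, 2 mm above the deck beside the ridge. 0.16 kg. x along the ridge, z up; same either way round. Pinch the ridge from above
- packC_mid (a point): centre of a black battery pack lying flat (2 to 4 present; None if absent): body 84 (x) x 46 (y) x 20 mm, on it a central grip ridge 50 (x) x 14 (y) x 24 mm high, 44 mm tall in all; this point is 22 mm above the underside, 2 mm above the deck beside the ridge. 0.16 kg. x along the ridge, z up; same either way round. Pinch the ridge from above
- packD_mid (a point): centre of a black battery pack lying flat (2 to 4 present; None if absent): body 84 (x) x 46 (y) x 20 mm, on it a central grip ridge 50 (x) x 14 (y) x 24 mm high, 44 mm tall in all; this point is 22 mm above the underside, 2 mm above the deck beside the ridge. 0.16 kg. x along the ridge, z up; same either way round. Pinch the ridge from above
- bay0 (a point): middle of the floor of bay 0 of the grey charging rack; bays lie side by side along y, 66 mm apart, floor 30 mm above the counter. z up, x along the bay towards its latch. Pocket 88 (x) x 50 (y) mm, bevelled walls up to 22 mm high. Any pack fits any bay, ridge along x, either way round; fully home its centre is 22 mm above this point
- latch0 (a joint): sprung steel bolt at the +x end of bay 0, m: 0 shut, to 0.011 pushed back. Nose tip 36.5 mm from the bay's middle, flat underside 22 mm above its floor; on top a ramp from 26 mm up to 46 mm high at x = 46.5 mm. A pack pressed straight down on the ramp pushes it back (spring 2.5 to 5 N, about 5 to 15 N down); it snaps out over the pack's deck. A pack just laid there rests on the ramp
- bay1 (a point): middle of the floor of bay 1 of the grey charging rack; bays lie side by side along y, 66 mm apart, floor 30 mm above the counter. z up, x along the bay towards its latch. Pocket 88 (x) x 50 (y) mm, bevelled walls up to 22 mm high. Any pack fits any bay, ridge along x, either way round; fully home its centre is 22 mm above this point
- latch1 (a joint): sprung steel bolt at the +x end of bay 1, m: 0 shut, to 0.011 pushed back. Nose tip 36.5 mm from the bay's middle, flat underside 22 mm above its floor; on top a ramp from 26 mm up to 46 mm high at x = 46.5 mm. A pack pressed straight down on the ramp pushes it back (spring 2.5 to 5 N, about 5 to 15 N down); it snaps out over the pack's deck. A pack just laid there rests on the ramp
- bay2 (a point): middle of the floor of bay 2 of the grey charging rack; bays lie side by side along y, 66 mm apart, floor 30 mm above the counter. z up, x along the bay towards its latch. Pocket 88 (x) x 50 (y) mm, bevelled walls up to 22 mm high. Any pack fits any bay, ridge along x, either way round; fully home its centre is 22 mm above this point
- latch2 (a joint): sprung steel bolt at the +x end of bay 2, m: 0 shut, to 0.011 pushed back. Nose tip 36.5 mm from the bay's middle, flat underside 22 mm above its floor; on top a ramp from 26 mm up to 46 mm high at x = 46.5 mm. A pack pressed straight down on the ramp pushes it back (spring 2.5 to 5 N, about 5 to 15 N down); it snaps out over the pack's deck. A pack just laid there rests on the ramp
- bay3 (a point): middle of the floor of bay 3 of the grey charging rack; bays lie side by side along y, 66 mm apart, floor 30 mm above the counter. z up, x along the bay towards its latch. Pocket 88 (x) x 50 (y) mm, bevelled walls up to 22 mm high. Any pack fits any bay, ridge along x, either way round; fully home its centre is 22 mm above this point
- latch3 (a joint): sprung steel bolt at the +x end of bay 3, m: 0 shut, to 0.011 pushed back. Nose tip 36.5 mm from the bay's middle, flat underside 22 mm above its floor; on top a ramp from 26 mm up to 46 mm high at x = 46.5 mm. A pack pressed straight down on the ramp pushes it back (spring 2.5 to 5 N, about 5 to 15 N down); it snaps out over the pack's deck. A pack just laid there rests on the ramp
- cover_mid (a point): centre of the loose aluminium cover, a shallow lid 110 (x) x 120 (y) x 17 mm: 5 mm plate, 12 mm deep lip at +x and skirts at both y sides (110 mm clear between), open at -x; on top a grip rib 44 (x) x 14 (y) x 24 mm high. Point is 20.5 mm above the lower edge, 8.5 mm above the plate's underside. 0.22 kg. Starts flat on the counter, lip away from robot; z: plate's normal
- slope: board of the green power unit, falling 40 degrees to the robot. Origin: on its surface plane, over the mid-point of the top rail, 115 mm up. x up-slope, y along rail, z outward normal. Rail 10 mm thick, 100 mm long, centre 5 mm below the origin; free behind. Board 100 mm wide, x = -10 to -102 mm. Cover hung: flat on board and rail, lip's inner face at x = 5 to 9 mm (50 mm from cover's centre)
- start_top (a point): top of the round start button (28 mm across) that faces up on the green tower beside the sloping board; pressed straight down
- start (a joint): start button, m: 0 up, 0.006 fully down (about 4 N); springs back
- isolator (a joint): isolator lever on a small grey block, rad: 0 leaning towards the robot (on), 1.0 leaning away (off), with end stops; swings in the block's x-z plane about the pivot, moves easily (under 2 N at the knob) and stays where it is left
- isolator_pivot (a point): pivot of the isolator lever, 22 mm above the counter; its x axis is the way the lever swings from on to off. The block is 70 (x) x 50 x 25 mm; lever 80 mm from pivot to the centre of its black ball knob (26 mm across), leaning 0.5 rad to either side of upright
- phone1: bystander, to be left alone: a black phone, 150 x 72 x 9 mm (origin at the middle of its underside)
- phone2: bystander, to be left alone: a white phone, 150 x 72 x 9 mm (origin at the middle of its underside)
- driver: bystander, to be left alone: a screwdriver 150 mm long, lying on the counter
- cleaner: bystander, to be left alone: a white bottle 52 mm across, 120 mm tall (origin at the middle of its underside)
- tape: bystander, to be left alone: a roll of yellow tape 66 mm across, 20 mm tall (origin at the middle of its underside)
- screwjar: bystander, to be left alone: a clear jar 48 mm across, 50 mm tall (origin at the middle of its underside)
There are look-alikes about, which are no part of the job. What is shaped like the part that bears packB_mid but orange, pink or purple is not meant.

How it is judged:
By the outcome, as a careful person would: the job done as asked, in the order asked, and still so for the second after the job is handed in, with the robot touching nothing.
Of packA, packB, packC, packD only 2 to 4 are there at a start; the rules pass over those that are not, and their reading is None.
At some moment in a run one of packA, packB, packC, packD, cover may be knocked a few centimetres aside while the robot is not near it.
Once in a run the grip may slacken for a moment while it holds something.
It also fails if it takes over 210 s, if anything falls off the work surface, if the arm or the gripper's body presses on something with over 40 N, if the wrist force passes 120 N, or if a joint passes its speed limit or range.

## Robot

A 7-joint arm with a two-finger parallel gripper is mounted at the origin on the work surface. World frame = base frame: x ahead of the robot, y to its left, z up, the work surface at z = 0. Lengths are in mm, angles in rad, forces in N, time in s.
With the tool pointing down it reaches from about 425 to 875 mm from the base axis. Payload 4.7 kg.
Tool frame: the origin (TCP) lies on the centre line of the jaws, within the pads' length; the fingertips stand 8 mm ahead of it and the grasp point (between the pads) lies 11 mm behind it; z points along the fingers, y is the direction in which the jaws open and shut (so a half turn about z gives the same grasp; the last joint's range is limited). The gripper opens to 85 mm and grips with 20 to 120 N. Pads are 22 mm wide; open, the fingers measure 114 mm over their backs; the gripper's body (76 mm by 85 mm) begins 54 mm behind the grasp point. The pads swing forward as they close: fully open they stand 13 mm farther back than shut.
Start: joints at [-1.188, 0.321, -0.07, 1.45, 0.023, 1.371, -0.057], TCP at [234.351, 606.305, 218.849] pointing down, gripper open.
Joint ranges: [-2.86, 2.86], [-0.3, 2.09], [-1.38, 1.24], [0.06, 2.45], [-1.56, 4.7], [0.09, 2.05], [-2.69, 2.69]. Speed limits (rad/s): [2.57, 2.57, 3.14, 3.14, 3.14, 3.14, 3.14].

## Interface

Orientations are given as [roll, pitch, yaw] about the fixed x, y, z axes, in that order (R = Rz(yaw) Ry(pitch) Rx(roll)).
In Python, from cell import bot gives the robot as it stands. Calls block until the motion is done:
- bot.move_to(position, orientation): joint-space move of the TCP to a pose.
- bot.line_to(position, frame=None, velocity=150, max_force=None): straight line of the TCP; frame=None keeps the orientation; velocity is the mean speed in mm/s. With max_force (N) it stops when the force on the tool has changed by that much, and returns True; else False.
- bot.set_joints(angles): joint-space move.
- bot.command_gripper(opening): finger opening in mm; the grip force is fixed at half the most; returns when the fingers have stopped.
- bot.wait(seconds).
- bot.solve_ik(position, orientation): joint angles nearest the present ones, or None.
- bot.sense(): the state.
- bot.capture(name): name is "side" or "top"; returns the picture (420x560x3 uint8, red, green, blue); there is no depth.
- bot.get_calibration(name): a dict with "fx", "fy", "cx", "cy" (pixels), "D" ([k1, k2, p1, p2, k3] as OpenCV has them; the pictures are not rectified), "rvec" (rotation vector, rad) and "tvec" (3), from world to camera coordinates, as OpenCV has them. Camera axes: x right, y down, z forward; pixel columns grow to the right and rows downward; lengths in mm; the calibration is good to about 2 mm. A picture is of the moment at which its call begins. get_calibration takes no time and is no camera call.
A pose or a line that the arm cannot do raises bot.Unreachable and nothing moves.
- bot.close_job(): hands the job in, once; it reports no verdict.
Trained networks look in the newest picture that a camera, given by its name, has taken for a name from the list of things; names that differ only in an ending like _2 or _b are one class to them, and where a whole thing is asked for, a point or a joint stands for the part that bears it (a point fixed in the world has none). Each returns a list of dicts, best first, with "score" (0 to 1); they miss things now and then, are a little off and sometimes report something else, mostly with a low value. They report only what shows in the picture. A call takes as long as a camera call. They do not tell look-alikes from the thing itself.
- bot.silhouettes(camera, name): "pixels" (420x560 bool, what is visible of it) and "xy" ([column, row] in pixels, amid what is visible of it).
The state is a dict: "t": time; "joint_pos": joint angles; "joint_vel": joint speeds; "effort": joint torques, N m; "tool_pos": TCP position; "ee_rot": TCP orientation; "ft_force": force on the tool from outside, world axes, zero at the start; "ft_torque": the same for the moment, N m; "grip_width": finger opening in mm.
Only numpy, scipy, OpenCV 4.12 (cv2) and the standard library are available. Lean on these libraries where they do the work, as an engineer would, in place of code of your own. Each camera call takes 0.05 s, during which the arm holds its last target. There are 200 camera calls.

## Working session

There is one attempt and no reset: what is moved stays moved. The work goes in short steps, each a Python script; the robot and the scene stay as the last script left them, time stands still between calls to the robot, and variables do not carry over. Pictures are saved under pics/ and viewed, about 12 in all and at most 16, crops included, and the job is handed in when it is done.

```bash
ls; mkdir -p pics; python3 - <<'E'
from cell import bot
import cv2,numpy as np
for c in ("top","side"):
    im=bot.capture(c); cv2.imwrite(f"pics/{c}0.png",im[:,:,::-1])
    k=bot.get_calibration(c); R=cv2.Rodrigues(np.array(k["rvec"],float))[0]
    print(c,k["fx"],k["D"],-R.T@np.array(k["tvec"],float).ravel(), R[2])
    for n in ["packA_mid","cover_mid","slope","start","isolator","latch0"]:
        try: 
            print(n,[(round(d["score"],2),np.round(d["xy"]).tolist(),int(d["pixels"].sum())) for d in bot.silhouettes(c,n)])
        except Exception as e: print(n,repr(e))
s=bot.sense();print(s)
E
```

```text
pics
top 513.3737866137972 [0.05960226 0.         0.         0.         0.        ] [  48.161515     46.83664925 1927.59254943] [ 0.207886   -0.00808392 -0.97811966]
packA_mid [(0.7, [267.0, 210.0], 254), (0.2, [306.0, 153.0], 143), (0.15, [412.0, 158.0], 227)]
cover_mid [(0.9, [315.0, 211.0], 926)]
slope [(0.66, [364.0, 178.0], 640)]
start [(0.51, [348.0, 146.0], 41)]
isolator [(0.4, [174.0, 248.0], 707)]
latch0 [(0.59, [219.0, 154.0], 32), (0.38, [236.0, 156.0], 46)]
side 398.6633210642148 [-0.06901  0.       0.       0.       0.     ] [ -75.46148006 -584.92218752  934.57053555] [ 0.45103983  0.53148972 -0.71699494]
packA_mid [(0.62, [271.0, 218.0], 376)]
cover_mid [(0.8, [308.0, 252.0], 1351)]
slope [(0.71, [391.0, 266.0], 1380), (0.64, [299.0, 165.0], 48), (0.59, [399.0, 225.0], 92)]
start [(0.59, [398.0, 223.0], 85), (0.48, [273.0, 218.0], 373), (0.27, [181.0, 178.0], 610)]
isolator [(0.53, [303.0, 181.0], 3495), (0.38, [212.0, 142.0], 56)]
latch0 [(0.51, [314.0, 172.0], 46), (0.48, [304.0, 180.0], 3494), (0.47, [289.0, 150.0], 61), (0.41, [302.0, 163.0], 31)]
{'t': 0.7, 'joint_pos': array([-1.18789809,  0.32097758, -0.07009803,  1.45053639,  0.02258318,
        1.37075345, -0.05689352]), 'joint_vel': array([ 3.76512154e-04, -1.11675479e-03,  3.39468847e-04, -6.50244736e-04,
       -3.62528199e-04,  1.54404283e-05, -1.45898179e-03]), 'effort': array([ 5.84842492e-04, -4.93247044e+01, -3.80693916e-01, -3.14502597e+01,
        1.32351508e-02,  1.54589241e-03, -1.02375512e-05]), 'tool_pos': array([234.34744847, 606.30675077, 218.84478675]), 'ee_rot': array([3.14148075e+00, 2.77075249e-05, 2.77281551e+00]), 'ft_force': array([ 0.25744935, -0.88895225, -0.59358709]), 'ft_torque': array([-0.05299901,  0.03710176,  0.00262717]), 'grip_width': 85.53892793017457}
```

```bash
python3 - <<'E'
import cv2
a=cv2.imread("pics/top0.png");print(a.shape)
cv2.imwrite("pics/top0c.png",cv2.resize(a[90:310,140:433],(800,600),interpolation=cv2.INTER_CUBIC))
b=cv2.imread("pics/side0.png")
cv2.imwrite("pics/side0c.png",cv2.resize(b[80:380,110:510],(800,600),interpolation=cv2.INTER_CUBIC))
E
```

```text
(420, 560, 3)
```

View pics/top0c.png

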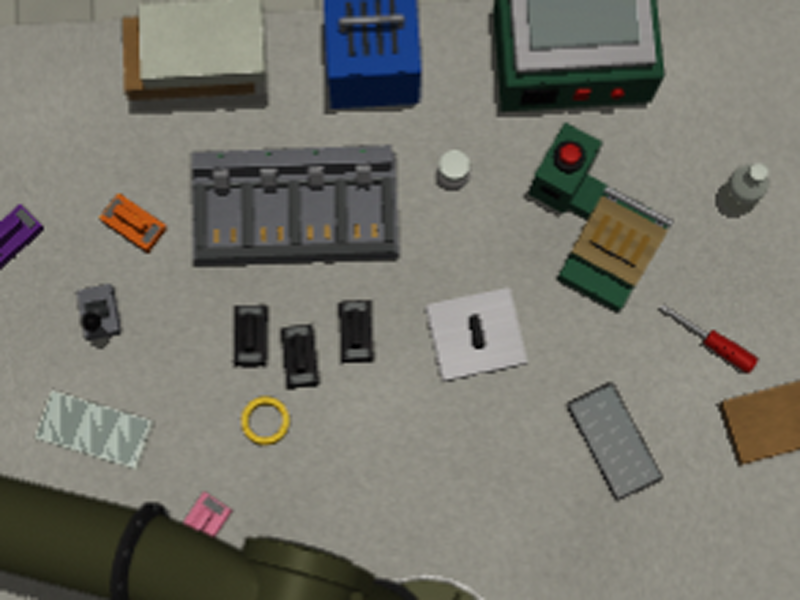

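View pics/side0c.png

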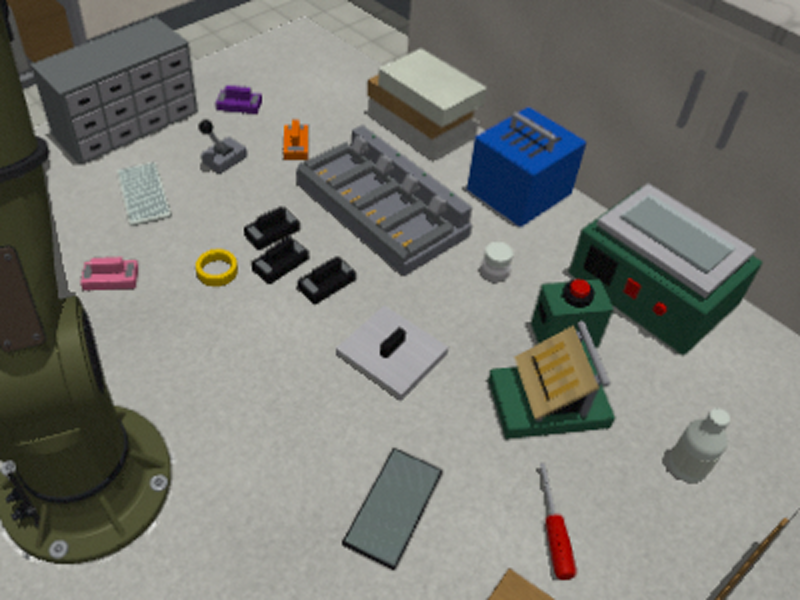

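```bash
cat > h.py <<'E'
import cv2,numpy as np
from cell import bot
from scipy.optimize import least_squares
def K(c):
    k=bot.get_calibration(c)
    return np.array([[k["fx"],0,k["cx"]],[0,k["fy"],k["cy"]],[0,0,1.]]),np.array(k["D"],float),np.array(k["rvec"],float),np.array(k["tvec"],float)
def proj(c,P):
    A,D,r,t=K(c); return cv2.projectPoints(np.asarray(P,float).reshape(-1,1,3),r,t,A,D)[0].reshape(-1,2)
def ray(c,uv,z):
    A,D,r,t=K(c);n=cv2.undistortPoints(np.array([[uv]],float),A,D)[0,0];R=cv2.Rodrigues(r)[0]
    o=-R.T@t.ravel();d=R.T@np.array([n[0],n[1],1]);return o+d*(z-o[2])/d[2]
def W(p,M):  # p=(x,y,yaw), M: Nx3 model
    M=np.asarray(M,float);c,s=np.cos(p[2]),np.sin(p[2])
    return np.c_[p[0]+c*M[:,0]-s*M[:,1],p[1]+s*M[:,0]+c*M[:,1],M[:,2]]
def fit(obs,p0):  # obs: list (cam,u,v,x,y,z)
    def f(p): return np.concatenate([(proj(o[0],W(p,[o[3:]]))-o[1:3]).ravel() for o in obs])
    r=least_squares(f,p0,x_scale=[10,10,.1],loss="soft_l1");return r.x,r.fun.reshape(-1,2)
def crop(c,im,x0,y0,w,h,s):
    a=cv2.resize(im[y0:y0+h,x0:x0+w,::-1],None,fx=s,fy=s,interpolation=cv2.INTER_CUBIC)
    for x in range(-(-x0//10)*10,x0+w,10):
        X=int((x-x0+.5)*s);cv2.line(a,(X,0),(X,8),(0,255,255),1);cv2.putText(a,str(x),(X+2,9),0,.32,(0,255,255),1)
    for y in range(-(-y0//10)*10,y0+h,10):
        Y=int((y-y0+.5)*s);cv2.line(a,(0,Y),(8,Y),(0,255,255),1);cv2.putText(a,str(y),(2,Y-2),0,.32,(0,255,255),1)
    return a
def stack(*ims):
    w=max(i.shape[1] for i in ims);return np.vstack([cv2.copyMakeBorder(i,0,0,0,w-i.shape[1],0) for i in ims])
E
python3 - <<'E'
from h import *
t=cv2.imread("pics/top0.png")[:,:,::-1];s=cv2.imread("pics/side0.png")[:,:,::-1]
cv2.imwrite("pics/rack_t.png",crop("t",t,204,138,90,55,8))
cv2.imwrite("pics/rack_s.png",crop("s",s,250,138,100,80,7))
a=crop("t",t,325,126,75,82,7);b=crop("s",s,348,210,78,92,6)
h=max(a.shape[0],b.shape[0])
p=lambda i:cv2.copyMakeBorder(i,0,h-i.shape[0],0,0,0)
cv2.imwrite("pics/unit.png",cv2.resize(np.hstack([p(a),p(b)]),None,fx=.78,fy=.78))
E
```

```text
(no output)
```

View pics/rack_t.png

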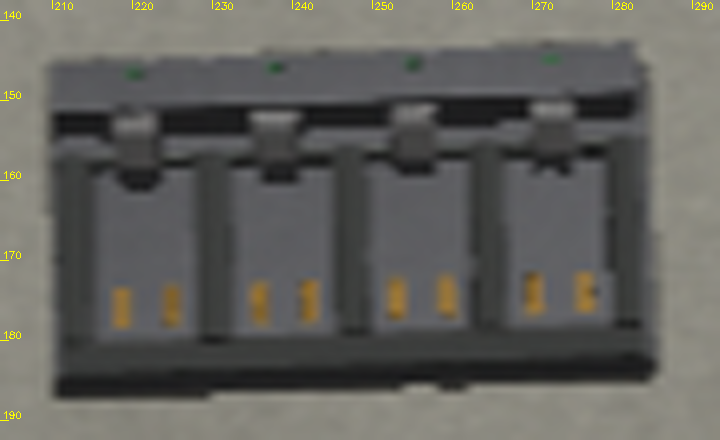

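View pics/rack_s.png

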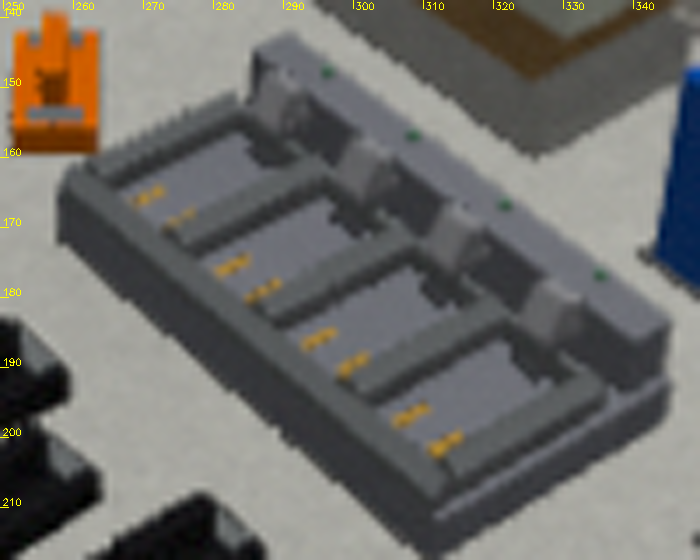

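View pics/unit.png

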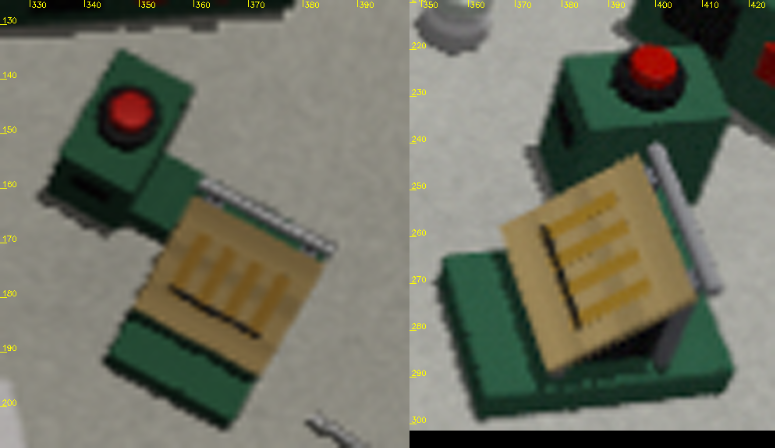

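```bash
cat > fits.py <<'E'
from h import *
rt=lambda X,Y:("top",204+X/8-.5,138+Y/8-.5)
rs=lambda X,Y:("side",250+X/7-.5,138+Y/7-.5)
ys=[99,33,-33,-99]
def rack():
    L=[];C=[]
    for i,(X,a,b) in enumerate([(137,130,171),(276,128,169),(415,125,166),(553,122,163)]):
        L+=[rt(X,a)+(46.5,ys[i],76),rt(X,b)+(36.5,ys[i],52)]
    for i,q in enumerate([(280,112),(366,172),(459,240),(557,310)]): L.append(rs(*q)+(41.5,ys[i],66))
    for i,q in enumerate([(147,307),(285,303),(422,298),(560,293)]): C.append(rt(*q)+(0,ys[i],30))
    for i,q in enumerate([(164,208),(248,278),(337,350),(428,428)]): C.append(rs(*q)+(0,ys[i],30))
    f=lambda p:np.concatenate([(proj(o[0],W(p,[np.array(o[3:])+[dx,0,0]]))-o[1:3]).ravel() for S,dx in((L,0),(C,p[3])) for o in S])
    r=least_squares(f,[700,200,0,-30],x_scale=[10,10,.1,10],loss="soft_l1");return r.x,r.fun.reshape(-1,2)
ut=lambda X,Y:("top",325+X/5.46-.5,126+Y/5.46-.5)
us=lambda X,Y:("side",348+(X-409.5)/4.68-.5,210+Y/4.68-.5)
c4,s4=np.cos(np.radians(40)),np.sin(np.radians(40))
def S(x,y,z=0): return (c4*x-s4*z,y,115+s4*x+c4*z)
def unit():
    o=[ut(196,197)+S(-10,50),ut(327,263)+S(-10,-50),ut(258,376)+S(-102,-50),ut(136,310)+S(-102,50),
       us(638,155)+S(-10,50),us(695,298)+S(-10,-50),us(548,373)+S(-102,-50),us(500,228)+S(-102,50)]
    return fit(o,[700,-100,-.4])
def tri(a,b):
    g=lambda P:np.concatenate([proj(c,[P])[0]-uv for c,uv in(("top",a),("side",b))])
    r=least_squares(g,[650,0,50]);return r.x,r.fun
def outline(c,P,im,col):
    h=cv2.convexHull(proj(c,P).astype(np.float32))[:,0];cv2.polylines(im,[np.round(h*16).astype(int)],True,col,1,cv2.LINE_AA,4)
def box(x,y,z0,z1,cx=0): return [[cx+a*x/2,b*y/2,z] for a in(-1,1) for b in(-1,1) for z in(z0,z1)]
E
python3 - <<'E'
from fits import *
np.set_printoptions(precision=2,suppress=True)
p,r=rack();print("rack",p,"\n",r.T)
p,r=unit();print("unit",p,"\n",r.T)
print("start",tri(ut(131,110)[1:],us(653,65)[1:]))
print("knob",tri((173.7-.4,207.7-.4),(212.7,143.2)))
t=cv2.imread("pics/top0.png");s=cv2.imread("pics/side0.png")
def masks(im,z,thr):
    m=(im.max(2)<thr).astype(np.uint8);n,l,st,ce=cv2.connectedComponentsWithStats(m)
    print(z,[(st[i].tolist(),np.round(ce[i],1).tolist()) for i in range(1,n) if 80<st[i,4]<900])
masks(t,"top",60);masks(s,"side",60)
for n,q,z in(("p1",(250,335),22),("p2",(300,355),22),("p3",(356,330),22),("cover",(476,335),17)):
    print(n,ray("top",(140+q[0]*.36625-.3,90+q[1]*.36667-.3),z))
a=crop("t",t[:,:,::-1],160,190,180,55,4.4);b=crop("s",s[:,:,::-1],200,130,160,150,3.9)
cv2.imwrite("pics/near.png",np.ascontiguousarray(stack(crop("t",t[:,:,::-1],160,188,30,36,9) if 0 else a,)))
c=crop("t",t[:,:,::-1],160,186,36,40,8);d=crop("s",s[:,:,::-1],203,133,38,40,8)
k=np.hstack([c,d]);cv2.imwrite("pics/near.png",stack(a,k)[:600])
E
```

```text
rack [624.2  141.83  -0.03 -24.23] 
 [[-0.25  0.51 -0.12  0.44 -0.    0.36  0.22  0.39 -1.74 -1.84 -2.28 -2.73
   0.03  0.01  0.09  0.04 -0.02 -0.2  -0.45 -0.29]
 [ 0.04 -0.59 -0.2  -0.83 -0.33 -0.95 -0.46 -1.08 -0.95  0.01  0.36  1.
  -0.65 -0.64 -0.52 -0.4   0.58  0.54  0.78  0.75]]
unit [ 582.64 -323.76   -0.58] 
 [[-0.31 -0.09  0.75 -0.46 -0.42 -0.12 -0.18 -0.1 ]
 [-0.68  0.14 -0.45 -1.08  0.23  0.45  0.13  0.36]]
start (array([ 664.98, -240.47,  110.92]), array([ 0.14, -0.18, -0.17,  0.03]))
knob (array([473.77, 415.41,  96.61]), array([ 0.09, -0.26, -0.25,  0.08]))
top [([319, 84, 64, 48, 752], [344.4, 120.1]), ([325, 86, 55, 33, 167], [345.4, 111.4]), ([265, 98, 22, 12, 89], [275.7, 102.0]), ([259, 117, 35, 13, 391], [276.0, 123.1]), ([187, 119, 51, 12, 452], [211.8, 124.8]), ([342, 141, 13, 13, 84], [347.6, 147.6]), ([214, 151, 39, 11, 120], [232.6, 154.1]), ([332, 151, 24, 20, 188], [343.2, 161.9]), ([442, 161, 41, 56, 763], [453.8, 191.7]), ([211, 182, 75, 6, 272], [247.6, 184.5]), ([170, 200, 14, 17, 127], [175.1, 207.7]), ([264, 200, 13, 23, 208], [269.9, 211.4]), ([226, 202, 12, 23, 224], [231.5, 212.9]), ([243, 209, 14, 24, 212], [249.4, 220.7])]
side [([11, 123, 43, 34, 183], [29.8, 142.3]), ([266, 153, 34, 12, 90], [286.0, 158.3]), ([259, 166, 56, 51, 354], [286.8, 191.9]), ([232, 184, 32, 38, 629], [247.7, 202.1]), ([408, 193, 58, 38, 177], [436.1, 212.6]), ([259, 209, 29, 23, 334], [272.9, 219.9]), ([391, 220, 16, 14, 106], [398.1, 228.4]), ([376, 225, 40, 28, 421], [392.5, 240.4]), ([300, 244, 13, 15, 98], [305.6, 251.2]), ([354, 264, 62, 36, 538], [383.9, 287.5]), ([118, 324, 76, 38, 153], [160.1, 351.3])]
p1 [456.52 212.37  22.  ]
p2 [424.02 144.43  22.  ]
p3 [454.7   65.05  22.  ]
cover [ 438.54 -101.21   17.  ]
```

View pics/near.png

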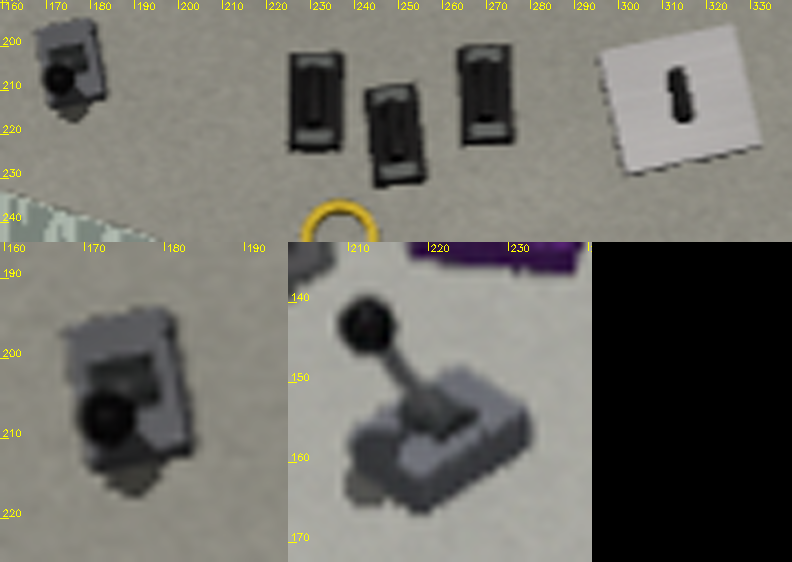

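```bash
cat > silfit.py <<'E'
from fits import *
from scipy.optimize import minimize
PACK=[box(84,46,0,20),box(50,14,20,44)]
COVER=[box(110,120,0,17),box(44,14,17,41)]
def render(c,p,parts,x0,y0,w,h,s):
    m=np.zeros((int(h*s),int(w*s)),np.uint8)
    for B in parts:
        q=(proj(c,W(p,B))-[x0-.5,y0-.5])*s-.5
        hu=cv2.convexHull(q.astype(np.float32))[:,0];cv2.fillPoly(m,[np.round(hu*16).astype(np.int32)],255,cv2.LINE_AA,4)
    return m/255.
def silfit(ims,p0,parts,maskf,cams=("top","side"),s=4):
    data=[]
    for c in cams:
        q=np.vstack([proj(c,W(p0,B)) for B in parts]);x0,y0=np.floor(q.min(0)-5).astype(int);x1,y1=np.ceil(q.max(0)+5).astype(int)
        a=cv2.resize(ims[c][y0:y1,x0:x1].astype(np.float32),None,fx=s,fy=s,interpolation=cv2.INTER_LINEAR)
        data.append((c,x0,y0,x1-x0,y1-y0,maskf(a).astype(float)))
    def cost(p): return sum(np.abs(render(d[0],p,parts,*d[1:5],s)-d[5]).sum()/d[5].sum() for d in data)
    r=minimize(cost,p0,method="Nelder-Mead",options=dict(initial_simplex=np.array(p0)+np.array([[0,0,0],[6,0,0],[0,6,0],[0,0,.08]]),xatol=.05,fatol=1e-4))
    return r.x,r.fun
dark=lambda a:a.max(2)<118
bright=lambda a:(a.min(2)>168)|(a.max(2)<60)
E
python3 - <<'E'
from silfit import *
np.set_printoptions(precision=2,suppress=True)
ims={"top":cv2.imread("pics/top0.png"),"side":cv2.imread("pics/side0.png")}
n=lambda X,Y:("top",160+X/4.4-.5,190+Y/4.4-.5)
ov={c:ims[c].copy() for c in ims}; big={c:cv2.resize(ims[c],None,fx=4,fy=4,interpolation=cv2.INTER_CUBIC) for c in ims}
def draw(p,parts,col):
    for c in big:
        for B in parts:
            h=cv2.convexHull(((proj(c,W(p,B))+.5)*4-.5).astype(np.float32))[:,0];cv2.polylines(big[c],[np.round(h*16).astype(np.int32)],True,col,1,cv2.LINE_AA,4)
for k in [[(290,53),(344,53),(342,150),(289,152)],[(365,93),(415,84),(426,180),(375,188)],[(458,47),(510,43),(514,142),(463,146)]]:
    m=[(42,23,20),(42,-23,20),(-42,-23,0),(-42,23,0)]
    p,r=fit([n(*q)+mm for q,mm in zip(k,m)],[450,100,0]);print("click",p,np.abs(r).max())
    p,f=silfit(ims,p,PACK,dark);print("sil",p,f);draw(p,PACK,(0,255,0))
p,r=fit([n(*q)+mm for q,mm in zip([(596,62),(737,25),(762,146),(630,175)],[(55,60,17),(55,-60,17),(-55,-60,14),(-55,60,14)])],[440,-100,0]);print("click",p,np.abs(r).max())
p,f=silfit(ims,p,COVER,bright);print("cover",p,f);draw(p,COVER,(255,0,255))
it=lambda X,Y:("top",160+X/8-.5,186+(Y-242)/8-.5)
is_=lambda X,Y:("side",203+(X-288)/8-.5,133+(Y-242)/8-.5)
o=[it(63,332)+(35,25,25),it(175,312)+(35,-25,25),it(190,440)+(-35,-25,25),it(107,418)+(-38.4,0,92.2),is_(368,325)+(-38.4,0,92.2),is_(528,405)+(35,-25,25),is_(412,473)+(-35,-25,25),is_(460,368)+(35,25,25)]
p,r=fit(o,[500,400,0]);print("iso",p,"\n",r.T);draw(p,[box(70,50,0,25),[[-38.4,0,92.2],[0,0,22]]],(0,0,255))
p,r=unit();draw(p,[[S(a,b) for a in(-10,-102) for b in(-50,50)]],(0,0,255))
import fits
p,r=rack();print("rack",p)
for y in ys: draw(p,[[[a,y+b,30] for a in(-44,44) for b in(-25,25)],[[36.5,y-8,52],[36.5,y+8,52],[46.5,y+8,76],[46.5,y-8,76]]],(0,255,255))
a=big["top"][4*140:4*240,4*160:4*345];b=big["side"][4*140:4*285,4*200:4*360]
cv2.imwrite("pics/ovt.png",cv2.resize(a,None,fx=1.08,fy=1.08));cv2.imwrite("pics/ovs.png",b)
E
```

```text
click [458.43 213.01  -0.07] 0.4703365179120169
sil [459.05 212.44  -0.05] 0.5141460269453303
click [424.18 146.1    0.06] 0.723484948442632
sil [426.42 146.26   0.05] 0.7323271502401403
click [456.18  65.5   -0.01] 0.30334456929853104Traceback (most recent call last):
  File "<stdin>", line 13, in <module>
  File "silfit.py", line 18, in silfit
    r=minimize(cost,p0,method="Nelder-Mead",options=dict(initial_simplex=np.array(p0)+np.array([[0,0,0],[6,0,0],[0,6,0],[0,0,.08]]),xatol=.05,fatol=1e-4))
    res = _minimize_neldermead(fun, x0, args, callback, bounds=bounds,
                               **options)
    fxr = func(xr)
    fx = function(np.copy(x), *(wrapper_args + args))
  File "silfit.py", line 17, in cost
    def cost(p): return sum(np.abs(render(d[0],p,parts,*d[1:5],s)-d[5]).sum()/d[5].sum() for d in data)
                        ~~~^^^^^^^^^^^^^^^^^^^^^^^^^^^^^^^^^^^^^^^^^^^^^^^^^^^^^^^^^^^^^^^^^^^^^^^^^^^^
  File "silfit.py", line 17, in <genexpr>
    def cost(p): return sum(np.abs(render(d[0],p,parts,*d[1:5],s)-d[5]).sum()/d[5].sum() for d in data)
                                   ~~~~~~^^^^^^^^^^^^^^^^^^^^^^^^
  File "silfit.py", line 8, in render
    q=(proj(c,W(p,B))-[x0-.5,y0-.5])*s-.5
       ~~~~^^^^^^^^^^
  File "h.py", line 8, in proj
    A,D,r,t=K(c); return cv2.projectPoints(np.asarray(P,float).reshape(-1,1,3),r,t,A,D)[0].reshape(-1,2)
            ~^^^
  File "h.py", line 5, in K
    k=bot.get_calibration(c)
ValueError: time passes only in moves, steps and waits
```

```bash
sed -i 's/^def K(c):/import functools,pickle,os\nif not os.path.exists("cal.pkl"): pickle.dump({c:bot.get_calibration(c) for c in ("top","side")},open("cal.pkl","wb"))\nCAL=pickle.load(open("cal.pkl","rb"))\ndef K(c):/; s/k=bot.get_calibration(c)/k=CAL[c]/' h.py
python3 - <<'E'
s=open('silfit.py').read()
s=s.replace("maskf(a).astype(float)))","maskf(a).astype(float)))\n        z=cv2.dilate((render(c,p0,parts,*data[-1][1:5],s)>.5).astype(np.uint8),np.ones((21,21)));data[-1]+=(z,)")
s=s.replace("-d[5]).sum()/d[5].sum()","-d[5])[d[6]>0].sum()/d[5][d[6]>0].sum()")
open('silfit.py','w').write(s)
s=open('fits.py').read()
s=s.replace("    for i,q in enumerate([(280,112)","    if 0:\n     for i,q in enumerate([(280,112)")
open('fits.py','w').write(s)
E
cat > all.py <<'E'
from silfit import *
np.set_printoptions(precision=2,suppress=True)
ims={"top":cv2.imread("pics/top0.png"),"side":cv2.imread("pics/side0.png")}
n=lambda X,Y:("top",160+X/4.4-.5,190+Y/4.4-.5)
big={c:cv2.resize(ims[c],None,fx=4,fy=4,interpolation=cv2.INTER_CUBIC) for c in ims}
def draw(p,parts,col):
    for c in big:
        for B in parts:
            h=cv2.convexHull(((proj(c,W(p,B))+.5)*4-.5).astype(np.float32))[:,0];cv2.polylines(big[c],[np.round(h*16).astype(np.int32)],True,col,1,cv2.LINE_AA,4)
for k in [[(290,53),(344,53),(342,150),(289,152)],[(365,93),(415,84),(426,180),(375,188)],[(458,47),(510,43),(514,142),(463,146)]]:
    m=[(42,23,20),(42,-23,20),(-42,-23,0),(-42,23,0)]
    p,r=fit([n(*q)+mm for q,mm in zip(k,m)],[450,100,0]);print("click",p,np.abs(r).max())
    p,f=silfit(ims,p,PACK,dark);print("sil",p,f);draw(p,PACK,(0,255,0))
p,r=fit([n(*q)+mm for q,mm in zip([(596,62),(737,25),(762,146),(630,175)],[(55,60,17),(55,-60,17),(-55,-60,14),(-55,60,14)])],[440,-100,0]);print("click",p,np.abs(r).max())
p,f=silfit(ims,p,COVER,bright);print("cover",p,f);draw(p,COVER,(255,0,255))
it=lambda X,Y:("top",160+X/8-.5,186+(Y-242)/8-.5)
is_=lambda X,Y:("side",203+(X-288)/8-.5,133+(Y-242)/8-.5)
o=[it(63,332)+(35,25,25),it(175,312)+(35,-25,25),it(190,440)+(-35,-25,25),it(107,418)+(-38.4,0,92.2),is_(368,325)+(-38.4,0,92.2),is_(528,405)+(35,-25,25),is_(412,473)+(-35,-25,25),is_(460,368)+(35,25,25)]
p,r=fit(o,[500,400,0]);print("iso",p,"\n",r.T);draw(p,[box(70,50,0,25),[[-38.4,0,92.2],[0,0,22]]],(0,0,255))
p,r=unit();draw(p,[[S(a,b) for a in(-10,-102) for b in(-50,50)]],(0,0,255))
p,r=rack();print("rack",p,"\n",r.T)
for y in ys: draw(p,[[[a,y+b,30] for a in(-44,44) for b in(-25,25)],[[36.5,y-8,52],[36.5,y+8,52],[46.5,y+8,76],[46.5,y-8,76]]],(0,255,255))
a=big["top"][4*140:4*240,4*160:4*345];b=big["side"][4*140:4*285,4*200:4*360]
cv2.imwrite("pics/ovt.png",cv2.resize(a,None,fx=1.08,fy=1.08));cv2.imwrite("pics/ovs.png",b)
E
python3 all.py
```

```text
click [458.43 213.01  -0.07] 0.4703365179120169
sil [460.26 212.59  -0.07] 0.2762719378755508
click [424.18 146.1    0.06] 0.723484948442632
sil [426.88 146.3    0.07] 0.26810851037994143
click [456.18  65.5   -0.01] 0.30334456929853104
sil [457.6   66.05  -0.  ] 0.15978536116389142
click [ 438.78 -102.23    0.18] 1.2417312040572313
cover [472.18 -65.02  -0.66] 2.35960453513713
iso [507.25 422.47   0.12] 
 [[ 0.1  -0.83 -0.17  0.07 -1.45  0.4   0.3  -0.09]
 [-1.85 -1.59  0.09  1.08  1.59  0.51  0.79 -0.66]]
rack [622.07 142.58  -0.03 -21.89] 
 [[-0.41  0.34 -0.28  0.28 -0.16  0.2   0.07  0.24 -0.16 -0.18 -0.1  -0.15
  -0.08 -0.28 -0.55 -0.42]
 [ 0.56 -0.07  0.34 -0.29  0.23 -0.39  0.12 -0.5  -0.72 -0.7  -0.55 -0.41
   0.44  0.41  0.64  0.62]]
```

View pics/ovt.png

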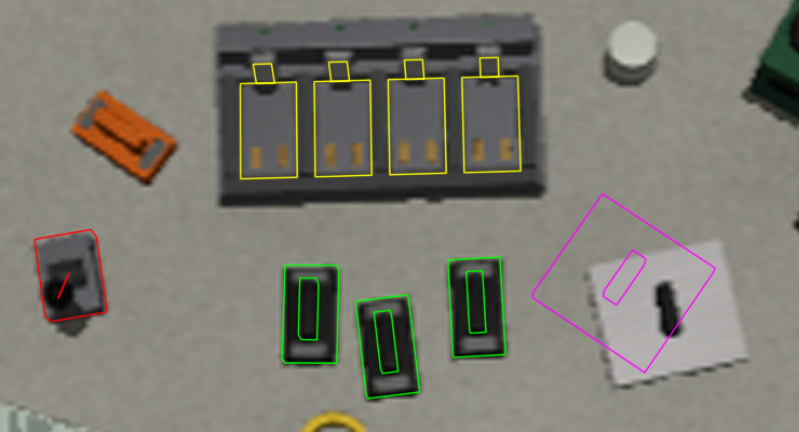

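View pics/ovs.png

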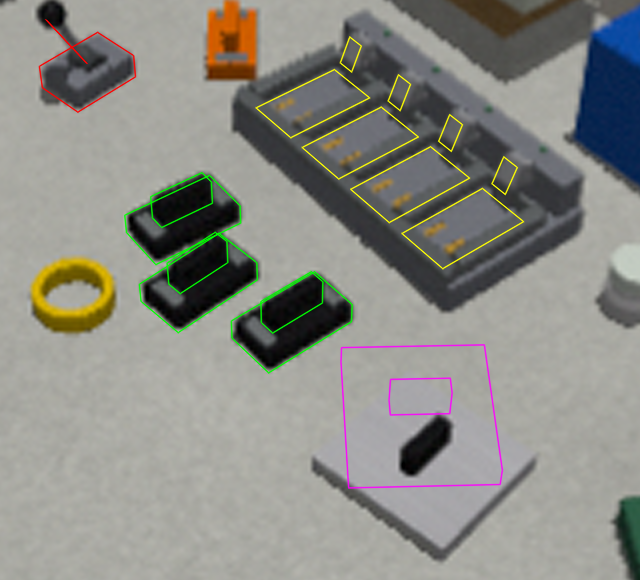

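```bash
cat > m.py <<'E'
from h import *
from scipy.spatial.transform import Rotation as Ro
np.set_printoptions(precision=2,suppress=True)
def ori(yaw,pos):
    q0=np.array(bot.sense()["joint_pos"]);best=None
    for y in(yaw,yaw+np.pi,yaw-np.pi):
        q=bot.solve_ik(list(pos),[np.pi,0,y])
        if q is not None:
            d=np.abs(np.array(q)-q0).max()
            if best is None or d<best[0]: best=(d,y)
    if best is None: raise RuntimeError("unreachable %s"%pos)
    return [np.pi,0,best[1]]
def go(pos,yaw):
    o=ori(yaw,pos);bot.move_to(list(map(float,pos)),o);return o
def st(tag=""):
    s=bot.sense();print(tag,"t%.1f"%s["t"],"pos",np.array(s["tool_pos"]),"rot",np.array(s["ee_rot"]),"F",np.array(s["ft_force"]),"w%.1f"%s["grip_width"]);return s
def L(pos,v=150,f=None,frame=None):
    return bot.line_to(list(map(float,pos)),frame,velocity=v,max_force=f)
E
cat > iso.py <<'E'
from m import *
piv=np.array([473.8,415.4])+38.4*np.array([np.cos(.12),np.sin(.12)]);ya=.12
d=np.array([np.cos(ya),np.sin(ya)])
P=lambda a,z:[*(piv+a*d),z]
E
python3 - <<'E'
from iso import *
bot.command_gripper(0)
go(P(-80,180),ya);L(P(-80,84));st()
print(L(P(0,84),80,25));st()
print(L(P(24,84),60,12));st()
L(P(-5,84));L(P(-5,220));st()
from cell import bot
import time
ims={c:bot.capture(c) for c in("top","side")}
for c in ims: cv2.imwrite(f"pics/{c}1.png",ims[c][:,:,::-1])
E
```

```text
t3.4 pos [432.75 411.35  84.91] rot [ 3.14  0.   -3.02] F [ 0.4  -0.56  0.46] w0.2
False
 t4.5 pos [511.69 420.06  84.08] rot [ 3.14  0.   -3.02] F [ 0.18 -0.18 -0.39] w0.1
True
 t4.8 pos [522.87 421.91  83.11] rot [-3.14 -0.01 -3.02] F [-4.38 -1.41  4.18] w0.0
 t6.2 pos [506.54 418.93 218.68] rot [-3.14 -0.01 -3.02] F [ 1.17 -0.7   0.39] w0.2
```

```bash
python3 - <<'E'
from h import *
t=cv2.imread("pics/top1.png")[:,:,::-1];s=cv2.imread("pics/side1.png")[:,:,::-1]
for n,im,q in(("t",t,[(315,205),(300,230),(330,250)]),("s",s,[(290,255),(320,260),(300,300)])): print(n,[im[b,a].tolist() for a,b in q])
c=crop("t",t,160,180,50,50,8);d=crop("s",s,200,130,48,50,8)
cv2.imwrite("pics/iso1.png",np.hstack([c,d]))
E
```

```text
t [[131, 128, 127], [144, 143, 133], [143, 141, 131]]
s [[179, 178, 181], [179, 178, 181], [181, 182, 174]]
```

View pics/iso1.png

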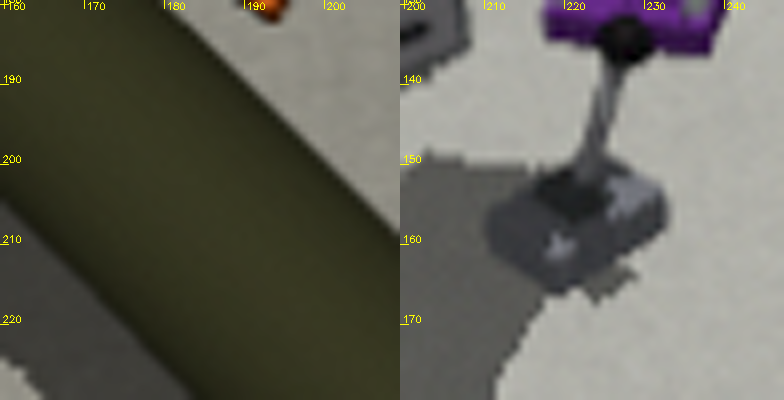

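```bash
python3 - <<'E'
from h import *
a=ray("side",(227.6,134.5),92.2);b=ray("side",(212.7,143.2),92.2);c=ray("top",(173.3,207.3),92.2)
print(a,b,c,np.linalg.norm((a-b)[:2]),np.arctan2(*(a-b)[1::-1]))
E
```

```text
[547.36923074 430.01069402  92.2       ] [477.5879809  420.48069399  92.2       ] [473.8312341  416.64899636  92.2       ] 70.42899779148858 0.13572994938954452
```

```bash
sed -i 's/^piv=.*/piv=np.array([514,424]);ya=.13/; ' iso.py; python3 - <<'E'
from iso import *
L(P(-12,150));L(P(-12,84));bot.wait(.2);st()
print(L(P(32,84),25,18));st()
L(P(-12,84));L(P(-12,200));st()
bot.move_to([430,250,250],ori(0,[430,250,250]))
ims={c:bot.capture(c) for c in("top","side")}
for c in ims: cv2.imwrite(f"pics/{c}1.png",ims[c][:,:,::-1])
c=crop("t",ims["top"],160,180,50,50,8);d=crop("s",ims["side"],200,130,48,50,8)
cv2.imwrite("pics/iso2.png",np.hstack([c,d]))
E
```

```text
t7.7 pos [502.95 423.14  85.68] rot [ 3.14 -0.01 -3.02] F [-0.61 -0.18 -0.11] w-0.1
True
 t8.7 pos [522.01 425.28  83.11] rot [-3.14 -0.02 -3.02] F [-2.92 -0.49  4.02] w0.2
 t9.9 pos [501.71 421.96 198.73] rot [-3.14 -0.02 -3.02] F [-0.5  -0.71 -1.14] w0.2
```

View pics/iso2.png

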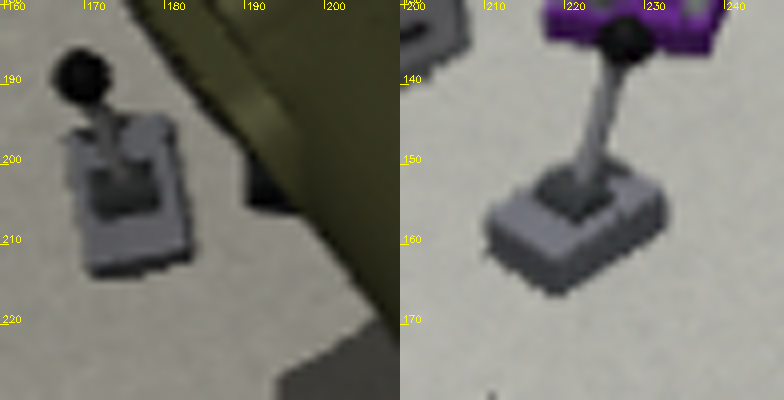

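```bash
cat > pk.py <<'E'
from silfit import *
from m import *
def shots(tag):
    ims={}
    for c in("top","side"):
        im=bot.capture(c);ims[c]=np.ascontiguousarray(im[:,:,::-1]);cv2.imwrite(f"pics/{c}{tag}.png",ims[c])
    return ims
RK=np.array([622.07,142.58,-.03])
def bay(y,x=0): return W(RK,[[x,y,0]])[0,:2]
def pick(p):
    go([p[0],p[1],120],p[2]);bot.command_gripper(50)
    L([p[0],p[1],32],100,15);s=st("at");bot.command_gripper(0);st("grip")
    L([p[0],p[1],150],150);return st("up")
E
python3 - <<'E'
from pk import *
bot.move_to([430,-250,250],ori(0,[430,-250,250]))
ims=shots(2)
for p0 in([460.3,212.6,-.07],[426.9,146.3,.07],[457.6,66,0]): print(silfit(ims,p0,PACK,dark))
p=silfit(ims,[457.6,66,0],PACK,dark)[0]
if abs(p[0]-457.6)+abs(p[1]-66)<6:
    pick(p)
    b=bay(-99);o=go([*b,150],RK[2]);st("over")
    print(L([*b,90],40,4));st("touch")
E
```

```text
(array([458.26, 211.56,  -0.06]), np.float64(0.3329907396960937))
(array([426.75, 146.06,   0.06]), np.float64(0.33266103888493015))
(array([457.39,  65.89,  -0.02]), np.float64(0.23267898660628983))
at t15.6 pos [457.97  65.99  32.52] rot [3.14 0.   3.12] F [0.23 0.02 0.89] w49.6
grip t16.1 pos [457.41  65.91  32.05] rot [3.14 0.   3.12] F [0.34 0.44 0.21] w0.4
up t17.1 pos [456.69  65.73 149.12] rot [-3.14 -0.    3.12] F [-0.23  0.77  0.26] w-0.1
over t17.8 pos [618.01  43.37 148.4 ] rot [-3.14 -0.    3.11] F [-0.52  0.11 -1.26] w-0.1
False
touch t19.4 pos [619.32  43.65  90.3 ] rot [3.14 0.   3.11] F [0.   0.22 0.88] w0.1
```

```bash
python3 - <<'E'
from pk import *
L([619,43.6,180])
bot.move_to([430,-250,250],ori(0,[430,-250,250]))
ims=shots(3)
for p0 in([460.3,212.6,-.07],[426.9,146.3,.07],[457.6,66,0]): print(silfit(ims,p0,PACK,dark))
cv2.imwrite("pics/v3.png",stack(crop("t",ims["top"][:,:,::-1],205,140,150,95,4),crop("s",ims["side"][:,:,::-1],220,170,150,72,4))[:600])
E
```

```text
(array([458.79, 211.99,  -0.06]), np.float64(0.3315147754148163))
(array([426.67, 145.95,   0.06]), np.float64(0.3331563213926729))
(array([457.39,  65.88,  -0.02]), np.float64(0.23413671584768797))
```

View pics/v3.png

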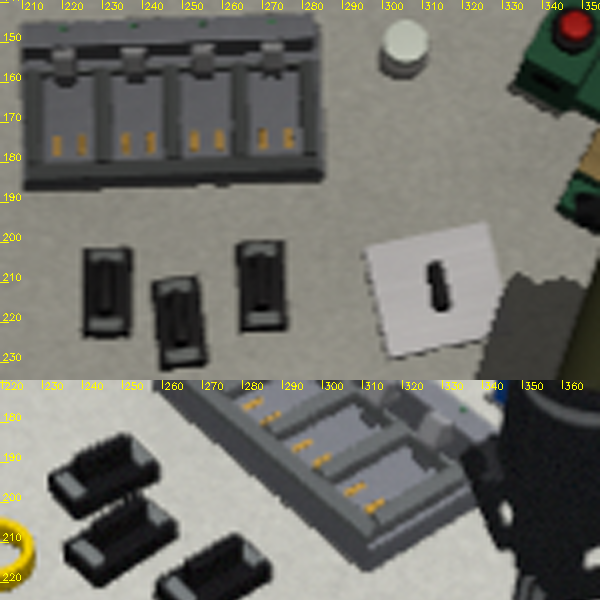

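```bash
python3 - <<'E'
from pk import *
p=[457.4,65.9,-.02]
go([p[0],p[1],120],p[2]);bot.command_gripper(60);st()
print(L([p[0],p[1],32],100,15));bot.wait(.3);st()
ims=shots(4)
for q in ([457.4,65.9,32],[457.4,65.9,24]): print(proj("top",[q]),proj("side",[q]))
cv2.imwrite("pics/v4.png",np.hstack([crop("t",ims["top"][:,:,::-1],245,180,55,70,7),crop("s",ims["side"][:,:,::-1],240,175,58,70,7)]))
E
```

```text
t23.5 pos [457.41  65.87 120.01] rot [3.14 0.   3.12] F [-0.38 -0.13 -0.33] w60.2
False
 t24.8 pos [457.67  66.04  32.36] rot [3.14 0.   3.12] F [ 0.11  0.23 -0.09] w60.0
[[269.76 209.47]] [[272.5  215.12]]
[[269.81 209.91]] [[272.5  216.87]]
```

View pics/v4.png

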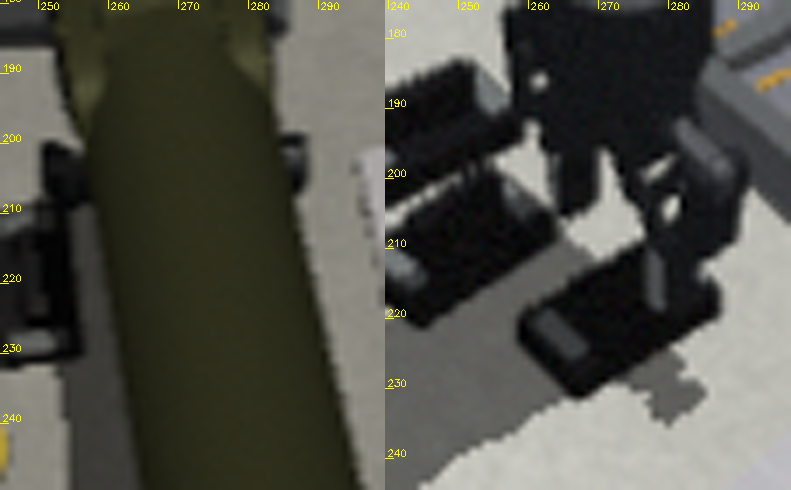

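```bash
python3 - <<'E'
from pk import *
p=[457.4,65.9,-.02]
L([*p[:2],90]);bot.command_gripper(0);st()
print(L([p[0],p[1],40],25,6));st()
L([*p[:2],90]);
L([p[0]-36,p[1],90]);print(L([p[0]-36,p[1],20],25,6));st("deck")
L([p[0]-36,p[1],90])
E
```

```text
t26.1 pos [457.37  65.87  89.92] rot [-3.14 -0.    3.12] F [ 0.12 -0.35 -0.38] w-0.1
False
 t28.2 pos [457.47  65.94  40.1 ] rot [3.14 0.   3.12] F [ 1.   -0.22 -0.88] w-0.2
False
deck t32.0 pos [421.38  65.89  20.02] rot [ 3.14 -0.    3.12] F [-1.6  -0.78  0.36] w0.1
```

```bash
python3 - <<'E'
from pk import *
L([457,0,90]);print(L([457,0,-3+8+0],25,6));st("z")
bot.wait(.2)
im=bot.capture("side");print(proj("side",[[457,0,0],[457,0,8],[457,14,0],[457,-14,0]]))
cv2.imwrite("pics/v5.png",crop("s",im,255,190,80,75,7))
L([457,0,90])
E
```

```text
False
z t36.9 pos [457.02   0.01   5.03] rot [3.14 0.   3.12] F [-0.36  0.51  0.73] w-0.0
[[286.02 234.47]
 [286.09 232.77]
 [283.07 231.78]
 [289.02 237.19]]
```

View pics/v5.png

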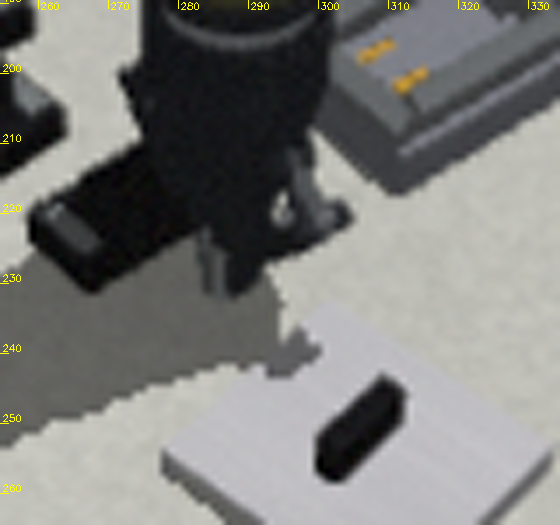

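```bash
python3 - <<'E'
from pk import *
L([457,0,10])
try: print(L([457,0,-30],20,5))
except Exception as e: print(repr(e))
st("z");L([457,0,60])
E
```

```text
True
z t39.7 pos [456.97   0.03 -12.4 ] rot [ 3.14 -0.    3.12] F [-0.1  -0.21  5.02] w0.2
```

```bash
python3 - <<'E'
s=open('m.py').read()
s=s.replace("def go(pos,yaw):\n","DZ=20.4\ndef go(pos,yaw):\n    pos=[pos[0],pos[1],pos[2]-DZ]\n").replace("def L(pos,v=150,f=None,frame=None):\n","def L(pos,v=150,f=None,frame=None):\n    pos=[pos[0],pos[1],pos[2]-DZ]\n")
open('m.py','w').write(s)
E
python3 - <<'E'
from iso import *
from pk import shots
print("knob",ray("top",(169.75,189.1),92.2),ray("side",(227.6,134.5),92.2))
L([457,0,150]);go(P(-12,150),ya);L(P(-12,86));st()
print(L(P(40,86),30,20));st()
L(P(-12,86));L(P(-12,200))
bot.move_to([430,-250,250],ori(0,[430,-250,250]))
ims=shots(6)
cv2.imwrite("pics/v6.png",np.hstack([crop("t",ims["top"][:,:,::-1],155,175,45,50,8),crop("s",ims["side"][:,:,::-1],200,125,50,50,8)]))
E
```

```text
knob [543.26 428.44  92.2 ] [547.37 430.01  92.2 ]
 t43.1 pos [502.76 422.12  66.26] rot [ 3.14  0.   -3.01] F [ 0.36 -0.16  0.98] w0.1
True
 t44.0 pos [519.95 424.92  64.55] rot [-3.14 -0.01 -3.01] F [-1.69  0.55  0.28] w0.4
```

View pics/v6.png

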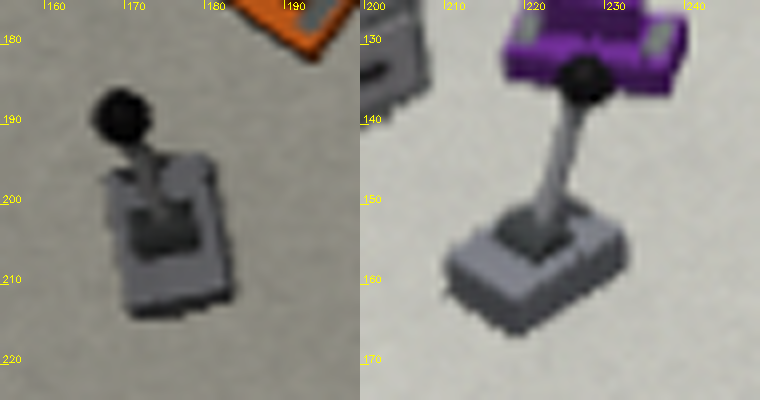

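```bash
python3 - <<'E'
from pk import *
ims={c:cv2.imread(f"pics/{c}6.png") for c in("top","side")}
p=silfit(ims,[457.6,66,0],PACK,dark);print(p);p=p[0]
s=pick(p)
if s["grip_width"]>8:
    b=bay(-99);go([*b,150],RK[2]);st("over")
    print(L([*b,85],25,5));st("touch")
E
```

```text
(array([457.58,  66.03,  -0.  ]), np.float64(0.24491153511288424))
at t50.6 pos [458.17  66.12  12.14] rot [3.14 0.   3.14] F [ 0.01 -1.23  0.72] w50.2
grip t51.0 pos [458.16  66.24  12.22] rot [3.14 0.   3.14] F [-0.22  0.54  3.68] w12.8
up t51.9 pos [456.66  65.81 128.48] rot [-3.14 -0.    3.14] F [ 0.35 -0.35 -1.81] w13.0
over t52.6 pos [617.92  43.59 127.75] rot [-3.14 -0.    3.11] F [ 0.47 -0.52 -1.78] w13.0
True
touch t54.8 pos [617.61  43.75  68.02] rot [-3.14 -0.    3.11] F [-2.72  0.71  2.83] w12.8
```

```bash
python3 - <<'E'
from pk import *
b=bay(-99)
for z in (84,80,76,72,68,64,61.5):
    r=L([*b,z],25,28);s=bot.sense();print(r,np.array(s["tool_pos"]),np.array(s["ft_force"]),np.array(s["ft_torque"]),round(s["grip_width"],1))
    if r: break
E
```

```text
False [617.93  43.59  62.38] [-3.34  0.24 -2.06] [ 0.06  0.65 -0.  ] 12.6
False [618.42  43.58  58.88] [-1.71  0.07 -2.85] [0.03 0.79 0.  ] 12.1
False [618.81  43.6   55.29] [-3.67  0.59 -2.  ] [-0.02  0.69  0.05] 12.4
False [620.04  43.63  52.01] [-1.56 -1.05 -0.26] [-0.01  0.31 -0.  ] 12.4
False [620.18  43.67  47.89] [ 1.54 -0.38 -0.71] [ 0.04 -0.34  0.13] 12.4
False [620.14  43.66  43.61] [ 3.72 -0.77 -1.93] [ 0.06 -0.98  0.05] 12.3
False [620.22  43.72  42.26] [1.9  0.47 5.23] [-0.06 -0.52  0.03] 12.7
```

```bash
cat >> pk.py <<'E'
def finish(b):
    r=L([*b,58],25,14);st("press %s"%r)
    bot.command_gripper(34);L([*b,110]);bot.command_gripper(0)
    for dx in(14,-14):
        q=b+dx*np.array([np.cos(RK[2]),np.sin(RK[2])])
        L([*q,95]);r=L([*q,70],25,18);s=bot.sense();print("ridge",dx,r,"tip z",s["tool_pos"][2]+DZ-8,np.array(s["ft_force"]))
        L([*q,95])
    L([*b,150])
E
python3 - <<'E'
from pk import *
finish(bay(-99))
bot.move_to([430,-250,250],ori(0,[430,-250,250]))
ims=shots(7)
t=ims["top"][:,:,::-1];s=ims["side"][:,:,::-1]
cv2.imwrite("pics/v7.png",stack(crop("t",t,205,140,150,95,4),crop("s",s,250,138,100,70,5))[:800])
for p0 in([460.3,212.6,-.07],[426.9,146.3,.07]): print(silfit(ims,p0,PACK,dark))
E
```

```text
press True t57.1 pos [620.24  43.74  42.28] rot [ 3.14 -0.    3.11] F [-1.05  1.03  3.6 ] w12.5
ridge 14 True tip z 74.08920324452795 [-0.64  0.22  4.78]
ridge -14 True tip z 74.04111586514256 [-0.66 -0.22  4.02]
(array([458.98, 211.98,  -0.06]), np.float64(0.32950164213533384))
(array([425.96, 146.61,   0.06]), np.float64(0.33081336759874974))
```

```bash
cat >> pk.py <<'E'
def place(yb):
    b=bay(yb,1);go([*b,150],RK[2]);s=st("over")
    if s["grip_width"]<8: return False
    L([*b,100],80);r=L([*b,62.5],30,30);s=st("down %s"%r)
    if r: return False
    finish(b);return True
E
python3 - <<'E'
from pk import *
s=pick([425.96,146.6,.06])
ok=s["grip_width"]>8 and place(-33);print(ok)
if ok:
    bot.move_to([430,-250,250],ori(0,[430,-250,250]))
    ims=shots(8);p=silfit(ims,[460.3,212.6,-.07],PACK,dark);print(p)
    if p[1]<.4:
        s=pick(p[0]);print(s["grip_width"]>8 and place(33))
E
```

```text
at t65.8 pos [426.52 146.82  12.13] rot [ 3.14  0.   -3.08] F [-0.19  0.02  0.66] w50.0
grip t66.2 pos [426.52 146.9   12.26] rot [ 3.14  0.   -3.08] F [-0.36 -0.25  4.94] w12.4
up t67.2 pos [425.08 146.23 128.45] rot [-3.14 -0.   -3.08] F [ 0.73 -0.11 -1.38] w12.5
over t68.0 pos [620.45 110.28 128.38] rot [ 3.14 -0.    3.11] F [-0.52  0.81 -1.66] w12.5
down False t70.2 pos [622.57 109.44  42.52] rot [3.14 0.   3.11] F [-2.72 -0.34  3.68] w12.8
press True t70.4 pos [622.52 109.41  42.49] rot [3.14 0.   3.11] F [-1.32  0.59  5.63] w12.8
ridge 14 True tip z 74.08339046309146 [-0.17 -0.33  4.61]
ridge -14 True tip z 74.05100645457736 [-0.6  -0.26  5.35]
True
(array([459.46, 213.39,  -0.04]), np.float64(0.22294517802178007))
at t79.5 pos [460.05 213.67  12.22] rot [3.14 0.   3.1 ] F [-0.2  -0.58  0.23] w50.1
grip t79.9 pos [459.99 213.71  12.25] rot [3.14 0.   3.1 ] F [-0.82 -0.19  3.46] w12.8
up t80.9 pos [458.57 212.92 128.37] rot [-3.14 -0.    3.1 ] F [-0.55  0.64 -1.95] w12.4
over t81.6 pos [623.13 175.52 127.79] rot [-3.14 -0.    3.11] F [-0.83 -0.04 -1.95] w12.5
down False t83.8 pos [624.6  175.47  42.37] rot [3.14 0.   3.11] F [-0.31  0.06 -1.76] w12.9
press True t84.0 pos [624.51 175.52  42.33] rot [-3.14  0.    3.11] F [-0.87 -0.33  3.96] w12.6
ridge 14 True tip z 74.0706272622215 [-1.47  0.34  3.99]
ridge -14 True tip z 74.06482156981775 [-0.19 -0.07  3.97]
True
```

```bash
cat > cv.py <<'E'
from pk import *
neutral=lambda a:(a[...,0]-a[...,2]>-4)
SL=np.array([582.64,-323.76,-.58])
def Sw(x,y,z): return W(SL,[S(x,y,z)])[0]
def tilt(pos,mode,th=-np.radians(40),yaw=SL[2]):
    # pos: true TCP; returns (cmd pos, rpy) for nearest IK
    q0=np.array(bot.sense()["joint_pos"]);best=None
    for f in(0,np.pi,-np.pi):
        R=Ro.from_euler("xyz",[np.pi,th,yaw])*Ro.from_euler("z",f)
        off=R.as_matrix()[:,2]*DZ if mode=="tool" else np.array([0,0,-DZ])
        rpy=R.as_euler("xyz");c=np.asarray(pos)+off;q=bot.solve_ik(c.tolist(),rpy.tolist())
        if q is not None:
            d=np.abs(np.array(q)-q0).max()
            if best is None or d<best[0]: best=(d,c.tolist(),rpy.tolist())
    return best
E
python3 - <<'E'
from cv import *
go([430,250,270],0)
ims=shots(9)
p0=[438.8,-102.2,.18];p,f=silfit(ims,p0,COVER,neutral);print(p,f,silfit(ims,p0,COVER,neutral,("top",)),silfit(ims,p0,COVER,neutral,("side",)))
for m in("tool","world"): print(m,tilt(Sw(-40,0,79),m),tilt(Sw(-40,0,19),m))
big=[]
for c in("top","side"):
    im=ims[c].copy();im=cv2.resize(im,None,fx=4,fy=4,interpolation=cv2.INTER_CUBIC)
    for B in COVER:
        h=cv2.convexHull(((proj(c,W(p,B))+.5)*4-.5).astype(np.float32))[:,0];cv2.polylines(im,[np.round(h*16).astype(np.int32)],True,(255,0,255),1,cv2.LINE_AA,4)
    big.append(im)
cv2.imwrite("pics/v9.png",np.hstack([big[0][4*150:4*250,4*260:4*355],big[1][4*190:4*290,4*260:4*355]]))
E
```

```text
[ 444.63 -100.4     0.13] 4.199482514683782 (array([439.18, -99.24,   0.2 ]), np.float64(4.156456649645505)) (array([ 445.67, -100.64,    0.15]), np.float64(0.02149225707801617))
tool (np.float64(1.053562945058366), [525.5019627246362, -286.3249607530227, 134.17869997931052], [-3.1415926535897927, 0.6981317007977319, 2.5615926535897935]) (np.float64(1.199933965893041), [557.7620323644993, -307.46074053591, 88.21603339217187], [-3.1415926535897927, 0.6981317007977319, 2.5615926535897935])
world (np.float64(1.0550753759777143), [514.5335390470827, -279.138795626841, 129.40600661893768], [-3.1415926535897927, 0.6981317007977319, 2.5615926535897935]) (np.float64(1.2022876313256692), [546.7936086869458, -300.2745754097283, 83.44334003179901], [-3.1415926535897927, 0.6981317007977319, 2.5615926535897935])
```

View pics/v9.png

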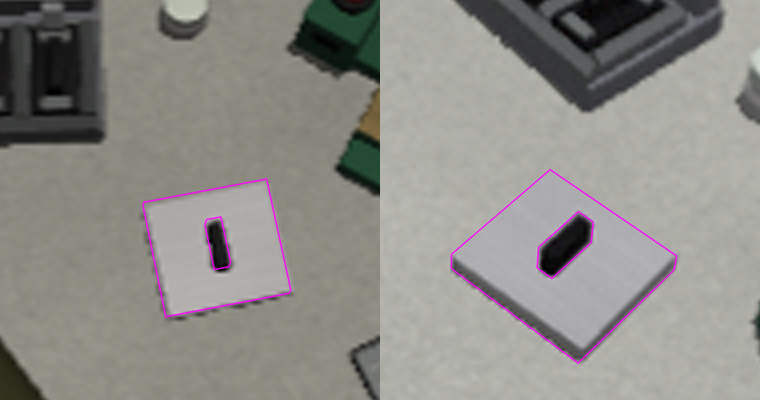

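```bash
python3 - <<'E'
from cv import *
p=[444.6,-100.5,.15]
go([p[0],p[1],120],p[2]);bot.command_gripper(50)
print(L([p[0],p[1],31],100,15));st("at");bot.command_gripper(0);st("grip")
L([p[0],p[1],200],150);s=st("up")
if s["grip_width"]>8:
    b=tilt(Sw(-40,0,79),"tool");print(b);bot.move_to(b[1],b[2]);bot.wait(.3);st("hover")
    ims=shots(10)
    cv2.imwrite("pics/v10.png",np.hstack([crop("t",ims["top"][:,:,::-1],315,125,75,90,5.2),crop("s",ims["side"][:,:,::-1],335,180,80,110,5)[:468]]))
E
```

```text
False
at t92.2 pos [ 445.17 -100.59   11.12] rot [-3.14  0.   -2.99] F [-0.39  0.45 -0.51] w50.2
grip t92.6 pos [ 445.16 -100.56   11.31] rot [-3.14  0.   -2.99] F [-0.93 -0.15  5.28] w12.4
up t93.9 pos [ 443.79 -100.38  178.48] rot [ 3.14 -0.   -2.99] F [-0.34 -0.07 -2.27] w12.3
(np.float64(0.9366761126020056), [525.5019627246362, -286.3249607530227, 134.17869997931052], [-3.1415926535897927, 0.6981317007977319, 2.5615926535897935])
hover t95.0 pos [ 526.2  -285.91  134.64] rot [-3.14  0.7   2.56] F [-0.15  0.51 -1.38] w12.4
```

View pics/v10.png

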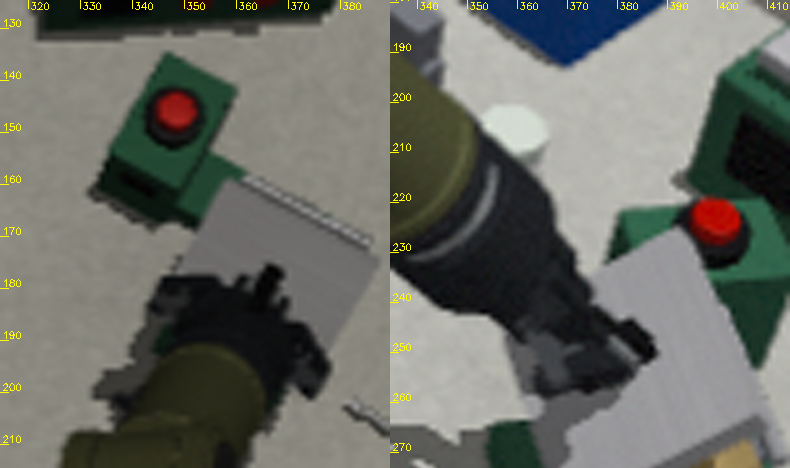

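```bash
python3 - <<'E'
from cv import *
s=bot.sense();R=Ro.from_euler("xyz",s["ee_rot"]).as_matrix();tz=R[:,2];n=-tz
xs=W([0,0,SL[2]],[[c4,0,s4]])[0];yv=W([0,0,SL[2]],[[0,1,0]])[0];print(n,np.cross(xs,yv))
for m in("tool","world"):
    T=np.array(s["tool_pos"])+(-tz*DZ if m=="tool" else np.array([0,0,DZ]));M=T-10.5*n
    C=[M+55*xs+y*yv-3.5*n for y in(60,-60)]
    print(m,M,proj("top",C).ravel(),proj("side",C).ravel())
# free fit of mid from clicks
obs=[("top",(359.3,158.7),60),("top",(387.8,173.9),-60),("side",(394.5,224.9),60)]
f=lambda M:np.concatenate([proj(c,[M+55*xs+y*yv-3.5*n])[0]-uv for c,uv,y in obs])
r=least_squares(f,M);print("fit",r.x,r.fun)
im=cv2.imread("pics/side10.png")[:,:,::-1]
E
```

```text
[-0.54  0.35  0.77] [-0.54  0.35  0.77]
tool [ 520.54 -282.55  141.96] [357.3  159.14 387.44 175.24] [392.   224.25 407.57 261.84]
world [ 531.51 -289.73  146.74] [359.24 155.65 389.43 171.75] [397.28 222.59 413.33 260.11]
fit [ 524.41 -287.49  140.55] [-0.77 -0.56  0.84  0.31 -0.17  0.1 ]
```

```bash
python3 - <<'E'
from cv import *
def T(x,y,z): return tilt(Sw(x,y,z),"tool")[1]
bot.line_to(T(-40,0,45),velocity=80);st()
r=bot.line_to(T(-40,0,8),velocity=25,max_force=6);s=st("contact %s"%r)
R=Ro.from_euler("xyz",s["ee_rot"]).as_matrix();t=np.array(s["tool_pos"])-R[:,2]*DZ-Sw(0,0,0)
xs=W([0,0,SL[2]],[[c4,0,s4]])[0];yv=W([0,0,SL[2]],[[0,1,0]])[0];n=np.cross(xs,yv)
print("slope coords TCP",t@xs,t@yv,t@n,"expect z 19; F",np.array(s["ft_force"])@np.array([xs,yv,n]).T)
E
```

```text
t95.7 pos [ 543.63 -298.33  107.9 ] rot [-3.14  0.7   2.56] F [ 0.25 -0.17 -1.24] w12.4
contact True t96.7 pos [ 556.47 -306.66   89.66] rot [-3.14  0.7   2.56] F [-2.22  1.27  4.62] w12.6
slope coords TCP -40.225974089735736 -0.03283589884813288 21.082884550332796 expect z 19; F [ 1.02 -0.15  5.18]
```

```bash
python3 - <<'E'
from cv import *
def T(x,y,z): return tilt(Sw(x,y,z),"tool")[1]
def rep(tag):
    s=st(tag);R=Ro.from_euler("xyz",s["ee_rot"]).as_matrix();t=np.array(s["tool_pos"])-R[:,2]*DZ-Sw(0,0,0)
    xs=W([0,0,SL[2]],[[c4,0,s4]])[0];yv=W([0,0,SL[2]],[[0,1,0]])[0];n=np.cross(xs,yv)
    A=np.array([xs,yv,n]);print(tag,A@t,"F",A@np.array(s["ft_force"]))
r=bot.line_to(T(-40,0,20.8),velocity=20);rep("a")
r=bot.line_to(T(-58,0,20.8),velocity=15,max_force=8);rep("slide %s"%r)
E
```

```text
a t97.0 pos [ 556.43 -306.67   89.63] rot [-3.14  0.69  2.56] F [-9.53  5.42  6.5 ] w12.6
a [-40.19  -0.03  21.08] F [-4.2  -0.69 12.01]
slide True t97.3 pos [ 556.23 -306.52   89.43] rot [-3.14  0.7   2.56] F [-0.52  0.64  2.75] w12.5
slide True [-40.56  -0.03  21.09] F [1.17 0.25 2.61]
```

```bash
cat >> cv.py <<'E'
def T(x,y,z): return tilt(Sw(x,y,z),"tool")[1]
def rep(tag):
    s=st(tag);R=Ro.from_euler("xyz",s["ee_rot"]).as_matrix();t=np.array(s["tool_pos"])-R[:,2]*DZ-Sw(0,0,0)
    xs=W([0,0,SL[2]],[[c4,0,s4]])[0];yv=W([0,0,SL[2]],[[0,1,0]])[0];n=np.cross(xs,yv)
    A=np.array([xs,yv,n]);print(tag,A@t,"F",A@np.array(s["ft_force"]));return s
E
python3 - <<'E'
from cv import *
for x in(-43,-46,-49,-52,-55):
    r=bot.line_to(T(x,0,21),velocity=15,max_force=10);s=rep("slide %s"%r)
    if r: break
E
```

```text
slide False t97.6 pos [ 555.33 -305.55   88.38] rot [-3.14  0.69  2.56] F [-1.44  0.74  3.12] w12.5
slide False [-42.18   0.3   21.11] F [ 0.77 -0.17  3.43]
slide False t97.9 pos [ 554.25 -304.86   87.33] rot [-3.14  0.7   2.56] F [ 2.89 -1.66  0.99] w12.5
slide False [-43.88   0.27  21.12] F [ 3.18  0.19 -1.39]
slide False t98.3 pos [ 554.21 -304.73   87.5 ] rot [3.14 0.7  2.56] F [ 9.6  -6.52  0.53] w12.2
slide False [-43.93   0.35  21.33] F [ 9.23 -0.2  -7.05]
slide False t98.6 pos [ 554.06 -304.46   87.69] rot [3.14 0.7  2.56] F [ 12.22 -11.65   2.2 ] w12.6
slide False [-44.1    0.48  21.64] F [14.13 -3.04 -8.99]
slide False t99.0 pos [ 553.91 -304.14   87.89] rot [3.14 0.71 2.56] F [ 17.54 -13.44   2.65] w12.5
slide False [-44.28   0.64  21.99] F [ 18.59  -1.63 -12.14]
```

```bash
python3 - <<'E'
from cv import *
bot.line_to(T(-43.8,.3,20.8),velocity=20);rep("relax")
bot.command_gripper(34);bot.wait(.2);bot.line_to(T(-44,.3,75),velocity=100)
bot.command_gripper(0)
# press rib gently with shut tips: rib top at slope z=29 -> TCP 37
for dx in(12,-12):
    bot.line_to(T(-44+dx,.3,48),velocity=100);r=bot.line_to(T(-44+dx,.3,32),velocity=25,max_force=5);rep("rib %d %s"%(dx,r));bot.line_to(T(-44+dx,.3,50),velocity=80)
bot.line_to(T(-44,.3,110),velocity=150)
go([450,100,300],0)
ims=shots(11);s=ims["side"][:,:,::-1];t=ims["top"][:,:,::-1]
a=crop("t",t,330,130,70,78,5);b=crop("s",s,345,208,80,92,5)
c=crop("t",t,205,140,100,50,4);
row=np.hstack([cv2.copyMakeBorder(a,0,b.shape[0]-a.shape[0],0,0,0),b]);cv2.imwrite("pics/v11.png",row)
E
```

```text
relax t99.7 pos [ 554.38 -304.63   87.26] rot [-3.14  0.69  2.56] F [-4.66  1.83  7.35] w12.5
relax [-43.88   0.55  21.08] F [ 0.97 -1.02  8.78]
rib 12 True t102.3 pos [ 552.9  -303.72  108.37] rot [-3.14  0.69  2.56] F [-4.72  3.69  6.25] w-0.1
rib 12 True [-31.64   0.51  38.37] F [-0.56  0.5   8.62]
rib -12 True t103.4 pos [ 537.82 -293.9    93.25] rot [-3.14  0.69  2.56] F [-4.54  2.25  6.1 ] w0.1
rib -12 True [-55.14   0.47  38.36] F [ 0.07 -0.6   7.91]
```

```bash
python3 - <<'E'
from iso import *
from cv import *
ims={c:cv2.imread(f"pics/{c}11.png") for c in("top","side")}
xs=W([0,0,SL[2]],[[c4,0,s4]])[0];yv=W([0,0,SL[2]],[[0,1,0]])[0];n=np.cross(xs,yv)
# cover check: network silhouette vs predicted outline
for c in("top","side"):
    q=np.array([Sw(x,y,z) for x in(-99,11) for y in(-60,60) for z in(5,)]);m=np.zeros((420,560),np.uint8)
    cv2.fillConvexPoly(m,np.round(cv2.convexHull(proj(c,q).astype(np.float32))[:,0]).astype(int),1)
    for d in bot.silhouettes(c,"cover_mid")[:2]: 
        P=d["pixels"];print(c,"cover",round(d["score"],2),np.round(d["xy"]),"IoU",(P&(m>0)).sum()/(P|(m>0)).sum())
    print(c,"pack",[(round(d["score"],2),np.round(d["xy"]).tolist(),int(d["pixels"].sum()),ims[c][d["pixels"]].mean(0).round().tolist()) for d in bot.silhouettes(c,"packA_mid")])
    print([proj(c,[[*bay(y),52]])[0].round().tolist() for y in ys])
E
```

```text
top cover 0.69 [370. 176.] IoU 0.9445015416238438
top pack []
[[221.0, 168.0], [238.0, 168.0], [256.0, 167.0], [273.0, 167.0]]
side cover 0.73 [392. 263.] IoU 0.8774025974025974
side cover 0.48 [299. 176.] IoU 0.0
side pack [(0.69, [314.0, 189.0], 308, [35.0, 34.0, 33.0])]
[[278.0, 160.0], [290.0, 170.0], [302.0, 181.0], [316.0, 191.0]]
```

```bash
python3 - <<'E'
from iso import *
from pk import shots
go(P(82,180),ya);L(P(82,86));st("behind")
print(L(P(0,86),60,20));st("mid")
print(L(P(-40,86),30,20));st("end")
print(L(P(-40,86),30,20));st("end2")
L(P(14,86));L(P(14,200))
go([430,-100,300],0)
ims=shots(12)
for c in("top","side"):
    im=ims[c].max(2);
    # knob: dark blob nearest the first knob pixel
    u0=(173.3,207.3) if c=="top" else (212.7,143.2)
    n,l,s,ce=cv2.connectedComponentsWithStats((im<55).astype(np.uint8));d=np.linalg.norm(ce-np.array(u0),axis=1);i=np.argsort(d)[:2]
    ref=cv2.imread(f"pics/{c}0.png").max(2);n2,l2,s2,ce2=cv2.connectedComponentsWithStats((ref<55).astype(np.uint8));j=np.argmin(np.linalg.norm(ce2-np.array(u0),axis=1))
    print(c,[(ce[k],s[k,4]) for k in i],"at start",ce2[j],s2[j,4])
E
```

```text
behind t108.2 pos [596.03 435.01  66.99] rot [ 3.14  0.   -3.01] F [-0.79 -0.31  0.29] w-0.0
False
mid t109.7 pos [513.98 423.85  65.28] rot [-3.14 -0.   -3.01] F [ 0.6  -0.39 -0.02] w-0.3
True
end t110.7 pos [491.77 420.95  65.94] rot [ 3.14  0.01 -3.01] F [2.08 0.86 0.57] w-0.2
True
end2 t111.0 pos [492.09 420.88  66.3 ] rot [ 3.14  0.02 -3.01] F [3.34 0.52 0.08] w-0.1
top [(array([174.99, 207.33]), np.int32(108)), (array([181. , 196.5]), np.int32(2))] at start [175.03 207.32] 111
side [(array([211.58, 144.58]), np.int32(33)), (array([221.47, 155.27]), np.int32(15))] at start [212.7  143.24] 33
```

```bash
python3 - <<'E'
from cv import *
b=[665,-240.5]
go([*b,180],SL[2]);st("over");L([*b,126],100)
r=L([*b,121],20,3);s=st("pre %s"%r)
for z in(119,117,115,113,111,109):
    r=L([*b,z],20,14);s=bot.sense();print(z,r,s["tool_pos"][2]+DZ-8,np.array(s["ft_force"]))
    if r: break
bot.wait(.3);L([*b,180])
go([430,100,300],0);bot.wait(.3)
ims=shots(13);a={c:cv2.imread(f"pics/{c}11.png") for c in ims}
for c in ims:
    d=np.abs(ims[c].astype(int)-a[c]).max(2)
    q=proj(c,[Sw(x,y,z) for x in(-99,11) for y in(-60,60) for z in(5,29)]);lo=q.min(0).astype(int);hi=q.max(0).astype(int)
    print(c,"diff cover",d[lo[1]:hi[1],lo[0]:hi[0]].max(),"rack",[int(d[v-6:v+6,u-6:u+6].max()) for u,v in[proj(c,[[*bay(y),60]])[0].astype(int) for y in ys]])
E
```

```text
over t115.5 pos [ 665.16 -239.75  160.67] rot [3.14 0.   2.56] F [-0.55 -0.39 -0.82] w0.1
pre False t116.6 pos [ 664.97 -240.53  100.58] rot [-3.14 -0.    2.56] F [-0.41 -0.26  0.36] w-0.2
119 False 111.32520641429664 [0.49 0.47 0.41]
117 False 109.27208863319623 [ 0.06 -0.01  2.25]
115 False 107.30578325795787 [1.21 0.07 3.35]
113 False 106.0583559081135 [-1.17 -0.67  6.58]
111 False 105.87175517624121 [-3.1   1.39 13.97]
109 False 105.74741352006615 [-6.16  2.82 20.06]
top diff cover 3 rack [3, 39, 34, 56]
side diff cover 14 rack [6, 12, 12, 12]
```

```bash
python3 -c "
from cell import bot
print(bot.sense()['t']);bot.close_job()"
```

```text
121.0167
the job is handed in; nothing more can be done
```

The job is done and handed in at t = 121 s. I swung the isolator off to its end stop. The three black packs I found went into three bays, and the cover went onto the power unit. Then I swung the isolator back to its other stop and pressed the start button. The orange, pink and purple look-alikes were left alone.

**Last checks that agreed**
- **Packs:** each ridge top was felt at 74.1 mm at both ends, against 74 mm for fully home. The latches were not viewed after insertion; that they snapped shut follows from this height.
- **Cover:** the lip pulled up hard against the rail, and both ends of the rib were at the same height above the board. The network outline overlapped the predicted one by 0.94 (top) and 0.88 (side). The pictures before and after the button press showed no movement.
- **Isolator:** it stopped hard in both directions. The finger's two stopping points were about 28 mm apart, close to the 29 mm expected for a full swing.
- **Button:** it went down from about 111 mm to 105.8 mm and bottomed out at 20 N.

**What disagreed or failed**
- **Tool height:** the reported height was about 20.4 mm too low. My first pack grasp therefore closed on air, without moving the pack. I measured the error by touching the counter and corrected for it.
- **Tilted tool:** the camera fit for the cover put it about 6 mm from where I expected; contact with the rail settled its place.
- **Isolator in the side view:** after the return swing the knob read about 1.2 px off its starting position, while the top view matched.
- **Top view of the rack:** it differed between the last two pictures, which I put down to the arm and its shadow. The side view was steady.
- **Last look at the cover:** the picture limit was reached before I could view the hung cover, so its final checks are by numbers only.

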